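# Line up the kitchen tins by height on the tray

### The arm

A 6-joint arm with a two-finger parallel gripper is mounted at the origin on the work surface. World frame = base frame: x ahead of the robot, y to its left, z up, the work surface at z = 0. Lengths are in m, angles in rad, forces in N, time in s.
With the tool pointing down it reaches from about 0.325 to 0.85 m from the base axis. Payload 15.5 kg.
Tool frame: the origin (TCP) lies between the finger pads; the fingertips stand 22 mm ahead of it and the grasp point (between the pads) lies 3 mm ahead of it; z points along the fingers, y is the line along which they close (so a half turn about z gives the same grasp; the last joint's range is limited). The gripper opens to 91 mm and grips with 3 to 60 N. Pads are 32 mm wide; open, the fingers measure 118 mm over their backs; the gripper's body (76 mm by 178 mm) begins 60 mm behind the grasp point.
Start: joints at [-1.254, 0.494, 1.345, -0, 1.302, -0.096], TCP at [0.25, -0.573, 0.236] pointing down, gripper open.
Joint ranges: [-2.91, 2.91], [-0.82, 2.16], [0.22, 2.67], [-1.22, 4.37], [0.12, 2.79], [-3.08, 3.08]. Speed limits (rad/s): [1.89, 1.89, 2.57, 3.01, 3.01, 3.01].

### API

Orientations are given as a 3x3 rotation matrix whose columns are the frame's x, y, z axes.
In Python, from workcell import get_state, grab_frame, camera_info, job_done, spot_in, silhouettes gives the robot as it stands.
- The arm moves only by the shell command python3 -m inch 'ROWS' [FORCE]. ROWS is text: rows parted by semicolons, each of 5 numbers parted by spaces: the finger opening in mm, from 0 to 91.2, then the shift along the tool's x, y, z in mm, then the turn about the tool's z in rad. A call has 1 to 20 rows; each row shifts and turns the commanded pose from where the row before left it, along the tool's axes as they then stand; what a row does not reach is not made up. A row lasts 1/8 s, in which the tool goes at most 62.5 mm and 10.7 degrees, less where a joint would pass 70% of its speed; a pose out of reach is approached as far as the arm can. A call is refused whole if a number of a shift passes 62.5 or a number of a turn 0.188, either way. A call with a gripper value outside its range is refused whole. The fingers move at their own pace and stop on an object; FORCE is the grip in N (left out, the last holds). Time passes only in rows, so rows that do not move let the fingers close. It gives the time, the measured TCP pose, the force, the opening and the grip force at its end, in the units of the state.
- get_state(): the state, without advancing time (a new reading comes with each control period).
- grab_frame(name): name is "scene" or "top"; returns the picture (384x512x3 uint8, blue, green, red); there is no depth.
- camera_info(name): a dict with "vfov" (degrees; the focal length in pixels is half the picture's height over the tangent of half this angle, whatever the lens; pixels are square), "cx", "cy" (the principal point, pixels), "cam_to_world" (4x4, takes a point from camera to world coordinates). Camera axes: x right, y down, z forward; pixel columns grow to the right and rows downward; lengths in m; the calibration is good to about 2 mm. A picture is of the moment at which its call begins. camera_info takes no time and is no camera call.
- job_done(): hands the job in; it is judged then, once.
Trained networks look in the newest picture that a camera, given by its name, has taken for a name from the list of things; names that differ only in an ending like _2 or _b are one class to them, and where a whole thing is asked for, a point or a joint stands for the part that bears it (a point fixed in the world has none). Each returns a list of dicts, best first, with "p" (0 to 1); they miss things now and then, are a little off and sometimes report something else, mostly with a low value. They report only what shows in the picture. A call takes as long as a camera call. They do not tell look-alikes from the thing itself.
- spot_in(camera, thing): "centre" ([x, y, z] in m, in the coordinates of the camera as it stood for that picture, good to about 4 mm: the middle of the surface that is visible of it).
- silhouettes(camera, thing): "pixels" (384x512 bool, what is visible of it).
The state is a dict: "clock": time; "qpos": joint angles; "joint_velocities": joint speeds; "effort": joint torques, N m; "position": TCP position; "tcp_rot": TCP orientation; "wrist_force": force on the tool from outside, world axes, zero at the start; "moment": the same for the moment, N m; "width": opening from 0.0 (shut) to 1.0 (fully open); "grip_force": force on a finger pad.
Only numpy, scipy, OpenCV 4.12 (cv2) and the standard library are available. Lean on these libraries where they do the work, as an engineer would, in place of code of your own. Each camera call takes 0.05 s, during which the arm holds its last target. There are 200 camera calls.

### The job

Line up the four closed tins by height on the rubberwood tray: one upright in the middle of each cork disc, the tallest on the disc at the purple bowl's end, then each next shorter one in turn, down to the shortest at the other end. Do not knock any tin over, and leave the bowl and the clear tub where they stand.

Things in the scene. Friction and masses are not known exactly. Their poses are not given: they have to be found in the camera images.
- tin_a: The tallest of four closed round tins, plain bare metal with a flat lid: upright straight cylinder 54 mm across and 130 mm tall, loose, under 0.4 kg. Origin at the centre of its underside, z up through the lid. All four start standing on the white worktop (height 0), in any order, in a loose row between the robot and the tray.
- tin_b: The second tallest of four closed round tins, plain bare metal with a flat lid: upright straight cylinder 60 mm across and 102 mm tall, loose, under 0.4 kg. Origin at the centre of its underside, z up through the lid. All four start standing on the white worktop (height 0), in any order, in a loose row between the robot and the tray.
- tin_c: The second shortest of four closed round tins, plain bare metal with a flat lid: upright straight cylinder 52 mm across and 76 mm tall, loose, under 0.4 kg. Origin at the centre of its underside, z up through the lid. All four start standing on the white worktop (height 0), in any order, in a loose row between the robot and the tray.
- tin_d: The shortest of four closed round tins, plain bare metal with a flat lid: upright straight cylinder 64 mm across and 50 mm tall, loose, under 0.4 kg. Origin at the centre of its underside, z up through the lid. All four start standing on the white worktop (height 0), in any order, in a loose row between the robot and the tray.
- mark_1: Cork disc 74 mm across, 3 mm thick, fixed in the shallow rubberwood tray; an end mark, at the tray's -y end. Origin at the centre of its underside, 8 mm above the worktop; its top is at 11 mm. The discs mark_1 to mark_4 lie in a straight row, 95 mm between centres. The tray is fixed, 400 mm along the row by 110 mm across, with a low lip rising to 14 mm above the worktop.
- mark_2: Cork disc 74 mm across, 3 mm thick, fixed in the shallow rubberwood tray; next to mark_1. Origin at the centre of its underside, 8 mm above the worktop; its top is at 11 mm. The discs mark_1 to mark_4 lie in a straight row, 95 mm between centres. Its y axis runs along the row from mark_1 towards mark_4, x across it, z up.
- mark_3: Cork disc 74 mm across, 3 mm thick, fixed in the shallow rubberwood tray; next to mark_4. Origin at the centre of its underside, 8 mm above the worktop; its top is at 11 mm. The discs mark_1 to mark_4 lie in a straight row, 95 mm between centres. Its y axis runs along the row from mark_1 towards mark_4, x across it, z up.
- mark_4: Cork disc 74 mm across, 3 mm thick, fixed in the shallow rubberwood tray; an end mark, at the tray's +y end. Origin at the centre of its underside, 8 mm above the worktop; its top is at 11 mm. The discs mark_1 to mark_4 lie in a straight row, 95 mm between centres. Fingers that close across the row clear the neighbouring tins.
- bowl: Purple ceramic bowl, round, 124 mm across the rim and 55 mm high, loose, standing on the worktop just beyond one end of the tray (either end; it shows which end of the row is for the tallest tin). Origin at the centre of its underside. To be left alone.
- tub: Clear plastic open tub, square, 100 x 100 mm and 55 mm high, loose, standing just beyond the tray's other end. Origin at the centre of its underside. To be left alone.
Mind the look-alikes: they are no part of the job. Leave any blue look-alike of the tin_a alone.

How it is judged:
At the end, for the whole second after the job is handed in: Each tin stands upright (within 0.1 rad) and at rest on its own cork disc, its centre within 12 mm of the disc's centre: from the bowl's end of the row, in order 130, 102, 76, 50 mm tall (((horizontal distance between bowl and mark_1 below 0.3 m and horizontal distance between tin_a and mark_1 below 0.012 m and z of tin_a in the frame of mark_1 below 0.007 m and horizontal distance between tin_b and mark_2 below 0.012 m and z of tin_b in the frame of mark_2 below 0.007 m and horizontal distance between tin_c and mark_3 below 0.012 m and z of tin_c in the frame of mark_3 below 0.007 m and horizontal distance between tin_d and mark_4 below 0.012 m and z of tin_d in the frame of mark_4 below 0.007 m) or (horizontal distance between bowl and mark_4 below 0.3 m and horizontal distance between tin_a and mark_4 below 0.012 m and z of tin_a in the frame of mark_4 below 0.007 m and horizontal distance between tin_b and mark_3 below 0.012 m and z of tin_b in the frame of mark_3 below 0.007 m and horizontal distance between tin_c and mark_2 below 0.012 m and z of tin_c in the frame of mark_2 below 0.007 m and horizontal distance between tin_d and mark_1 below 0.012 m and z of tin_d in the frame of mark_1 below 0.007 m)) and angle between each of tin_a, tin_b, tin_c, tin_d's own z axis and vertical below 0.1 rad and linear speed of each of tin_a, tin_b, tin_c, tin_d below 0.02 m/s); the robot touches nothing.
It fails at once if a tin is knocked over (tilted beyond 0.6 rad) (angle between any of tin_a, tin_b, tin_c, tin_d's own z axis and vertical above 0.6 rad).
It fails at once if the bowl or the tub is shifted by more than 20 mm (distance of any of bowl, tub from where it was at the start of the episode above 0.02 m).
It also fails if it takes over 112 s, if anything falls off the work surface, if the arm or the gripper's body presses on something with over 40 N, if the wrist force passes 120 N, or if a joint passes its speed limit or range.

## Working session

There is one attempt and no reset: what is moved stays moved. The work goes in short steps, Python scripts to look and compute and a shell command to move; the robot and the scene stay as the last step left them, time stands still between calls to the robot, and variables do not carry over. Pictures are saved under pics/ and viewed, at most 14 in all, crops included, and the job is handed in when it is done.

```bash
ls; mkdir -p pics
python3 - <<'E'
from workcell import *
import cv2,numpy as np
for n in("scene","top"):
    f=grab_frame(n); cv2.imwrite(f"pics/{n}0.png",f); c=camera_info(n); print(n,c["vfov"],c["cx"],c["cy"],np.round(c["cam_to_world"],3).tolist())
    T=np.array(c["cam_to_world"])
    for t in("tin_a","mark_1","bowl","tub"):
        for d in spot_in(n,t): print(t,round(d["p"],2),np.round((T@np.r_[d["centre"],1])[:3],3))
s=get_state();print(s["position"],s["tcp_rot"],s["clock"])
E
```

```text
pics
scene 47.29697724643391 255.23917595600332 188.0794288859739 [[0.634, 0.473, -0.612, 1.254], [0.773, -0.379, 0.509, -0.546], [0.009, -0.796, -0.606, 0.722], [0.0, 0.0, 0.0, 1.0]]
tin_a 0.9 [0.468 0.265 0.052]
tin_a 0.87 [ 0.487 -0.246  0.071]
tin_a 0.84 [0.475 0.105 0.042]
tin_a 0.76 [ 0.451 -0.084  0.085]
tin_a 0.75 [0.421 0.017 0.088]
mark_1 0.96 [ 0.643 -0.069  0.01 ]
mark_1 0.77 [0.648 0.023 0.013]
mark_1 0.57 [0.658 0.118 0.009]
bowl 0.62 [0.681 0.279 0.035]
tub 0.79 [ 0.626 -0.308  0.024]
tub 0.55 [0.475 0.104 0.04 ]
top 43.122855074523365 259.73024239624397 190.1586279655567 [[0.028, -0.997, 0.065, 0.485], [-1.0, -0.028, 0.01, 0.006], [-0.008, -0.066, -0.998, 1.393], [0.0, 0.0, 0.0, 1.0]]
tin_a 0.95 [0.41  0.021 0.128]
tin_a 0.75 [0.453 0.272 0.072]
tin_a 0.71 [ 0.43  -0.075  0.133]
tin_a 0.7 [0.46  0.114 0.044]
tin_a 0.65 [ 0.459 -0.231  0.104]
mark_1 0.89 [ 0.643 -0.073  0.012]
mark_1 0.88 [0.648 0.021 0.008]
mark_1 0.78 [0.656 0.12  0.016]
mark_1 0.66 [ 0.632 -0.167  0.014]
bowl 0.85 [0.698 0.269 0.025]
tub 0.83 [ 0.643 -0.317 -0.   ]
tub 0.62 [ 0.428 -0.073  0.133]
[ 0.25014883 -0.57273954  0.23587721] [[ 9.16403797e-01  4.00255017e-01 -4.68465893e-05]
 [ 4.00255019e-01 -9.16403795e-01  6.42013499e-05]
 [-1.72334798e-05 -7.75849433e-05 -9.99999997e-01]] 0.5
```

View pics/scene0.png

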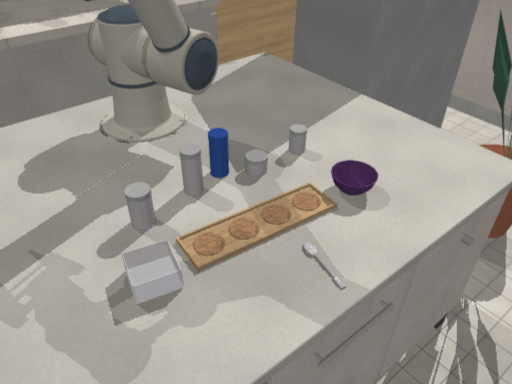

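View pics/top0.png

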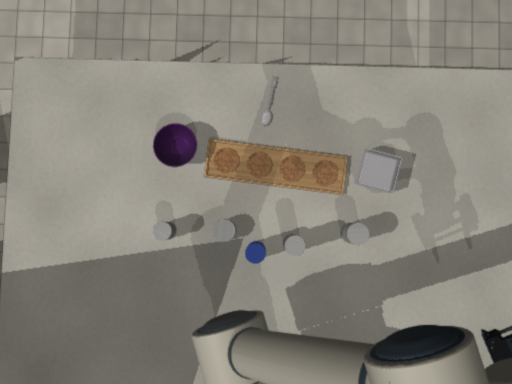

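Scene picture: the tins' look-alikes are tall grey (192,170), blue (219,153, a decoy), grey (141,207), short grey (256,162) and small grey (298,139). The bowl is at +y (354,180), so mark_4 takes tin_a, mark_3 tin_b, mark_2 tin_c and mark_1 tin_d. The discs in the top view run from (227,160) to (326,173). Next I fit each tin's cylinder to the silhouettes from both cameras.

```bash
cat > h.py <<'E'
from workcell import *
import cv2,numpy as np
from scipy.optimize import minimize
DIM=dict(a=(.027,.13),b=(.03,.102),c=(.026,.076),d=(.032,.05))
def proj(ci,P):
    T=np.array(ci["cam_to_world"]);q=(P-T[:3,3])@T[:3,:3];f=192/np.tan(np.radians(ci["vfov"]/2))
    return q[:,:2]/q[:,2:]*f+[ci["cx"],ci["cy"]]
def back(ci,uv,z):
    T=np.array(ci["cam_to_world"]);f=192/np.tan(np.radians(ci["vfov"]/2))
    d=T[:3,:3]@np.r_[(np.array(uv)-[ci["cx"],ci["cy"]])/f,1];return (T[:3,3]+d*(z-T[2,3])/d[2])[:2]
def mask(ci,xy,r,h,z0=0):
    t=np.linspace(0,6.283,40);c=np.c_[xy[0]+r*np.cos(t),xy[1]+r*np.sin(t)]
    P=np.vstack([np.c_[c,0*t+z0],np.c_[c,0*t+z0+h]])
    m=np.zeros((384*4,512*4),np.uint8);cv2.fillConvexPoly(m,cv2.convexHull(((proj(ci,P)+.5)*4).astype(np.float32)).astype(int),1)
    return cv2.resize(m.astype(np.float32),(512,384),interpolation=cv2.INTER_AREA)
def fit(ci,S,xy,r,h,z0=0):
    f=lambda p:-(lambda m:np.minimum(m,S).sum()/np.maximum(m,S).sum())(mask(ci,p,r,h,z0))
    o=minimize(f,xy,method="Nelder-Mead",options=dict(initial_simplex=np.array(xy)+[[0,0],[.012,0],[0,.012]],xatol=3e-4,fatol=1e-4))
    return o.x,-o.fun
E
python3 - <<'E'
from h import *
g=dict(a=(.43,-.08),b=(.465,-.237),c=(.458,.268),d=(.465,.108))
fr={}
for n in("scene","top"):
    ci=camera_info(n);fr[n]=grab_frame(n)
    if n=="scene":print(ci.keys())
    ss=[d for d in silhouettes(n,"tin_a")];print(n,len(ss))
    for k,(r,h) in DIM.items():
        res=[]
        for d in ss:
            S=d["pixels"].astype(np.float32); m=mask(ci,g[k],r,h)
            if np.minimum(m,S).sum()>.3*S.sum(): res.append((k,round(d["p"],2))+fit(ci,S,g[k],r,h))
        print(res)
    for d in silhouettes(n,"mark_1"):
        v,u=np.nonzero(d["pixels"]);print("mark",round(d["p"],2),len(u),back(ci,(u.mean(),v.mean()),.011).round(4))
f=fr["scene"][110:240,110:330]
cv2.imwrite("pics/crop.png",cv2.resize(f,None,fx=3.5,fy=3.5,interpolation=cv2.INTER_CUBIC))
E
```

```text
dict_keys(['vfov', 'cx', 'cy', 'cam_to_world'])
scene 5
[('a', 0.59, array([ 0.42653449, -0.07440981]), np.float64(0.9529404640197754))]
[('b', 0.84, array([ 0.46020671, -0.24179136]), np.float64(0.9702807664871216))]
[('c', 0.7, array([0.45257465, 0.28446378]), np.float64(0.9110338091850281))]
[('d', 0.74, array([0.45677175, 0.11928153]), np.float64(0.8947898149490356))]
mark 0.81 574 [ 0.6422 -0.0709]
mark 0.69 558 [ 0.6318 -0.1662]
mark 0.69 417 [0.6618 0.1196]
mark 0.6 465 [0.6519 0.0236]
top 5
[('a', 0.79, array([ 0.42821002, -0.07578777]), np.float64(0.9489368200302124))]
[('b', 0.65, array([ 0.4614149 , -0.24199582]), np.float64(0.9622056484222412))]
[('c', 0.79, array([0.45392316, 0.28116565]), np.float64(0.9141935706138611))]
[('d', 0.68, array([0.45864787, 0.11644951]), np.float64(0.9370270371437073))]
mark 0.87 507 [ 0.6404 -0.0701]
mark 0.86 520 [0.6585 0.1184]
mark 0.76 521 [0.6496 0.0244]
mark 0.61 546 [ 0.6283 -0.1625]
```

View pics/crop.png

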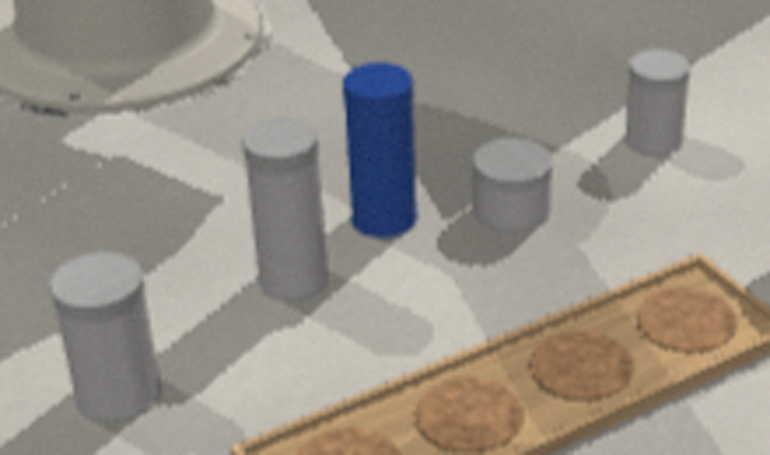

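The crop confirms it: tall bare tin at left-centre next to the blue decoy, with b, d and c unmistakable. The two cameras agree within 3 mm. Now I turn the tool so the fingers close across the row.

```bash
cat >> h.py <<'E'
TIN=dict(a=(.4274,-.0751),b=(.4608,-.2419),c=(.4533,.2828),d=(.4577,.1178))
MARK={4:(.6606,.1187),3:(.6506,.0242),2:(.6406,-.0702),1:(.6306,-.1647)}
def to(p,z):
    s=get_state();R=np.array(s["tcp_rot"]);d=np.r_[p,z]-s["position"]
    x=R[:,0];print("tool mm",(R.T@d*1000).round(1),"turn",round(-(np.arctan2(.9944,.1056)-np.arctan2(x[1],x[0])),3),"pos",np.round(s["position"],4),"t",s["clock"])
E
python3 -m inch '91 0 0 0 -.175;91 0 0 0 -.175;91 0 0 0 -.175;91 0 0 0 -.175;91 0 0 0 -.175;91 0 0 0 -.175;91 0 0 0 0' 15
python3 -c "
from h import *
to(TIN['b'],.19);print(get_state()['qpos'])"
```

```text
clock: 1.68
position: [0.2502, -0.5728, 0.2359]
tcp_rot: [[0.11, 0.994, 0.0], [0.994, -0.11, -0.0], [-0.0, 0.0, -1.0]]
wrist_force: [0.0, 0.5, -0.3]
width: 1.0
grip_force: 0.0
tool mm [351.9 173.1  45.9] turn -0.004 pos [ 0.2502 -0.5728  0.2359] t 1.675
[-1.25448646e+00  4.93565346e-01  1.34548673e+00  3.49525014e-05
  1.30250409e+00 -1.14468798e+00]
```

```bash
python3 -m inch '91 44 21.6 5.7 0;91 44 21.6 5.7 0;91 44 21.6 5.7 0;91 44 21.6 5.7 0;91 44 21.6 5.7 0;91 44 21.6 5.7 0;91 44 21.6 5.7 0;91 44 21.6 5.7 0;91 0 0 0 0;91 0 0 0 0'
python3 -c "
from h import *
to(TIN['b'],.068)
cv2.imwrite('pics/b1.png',grab_frame('scene'))"
```

```text
clock: 2.92
position: [0.4602, -0.2419, 0.1904]
tcp_rot: [[0.111, 0.994, 0.0], [0.994, -0.111, -0.0], [-0.0, 0.0, -1.0]]
wrist_force: [-1.0, -0.1, -0.5]
width: 0.998
grip_force: 0.0
tool mm [1.000e-01 6.000e-01 1.224e+02] turn -0.005 pos [ 0.4602 -0.2419  0.1904] t 2.925
```

View pics/b1.png

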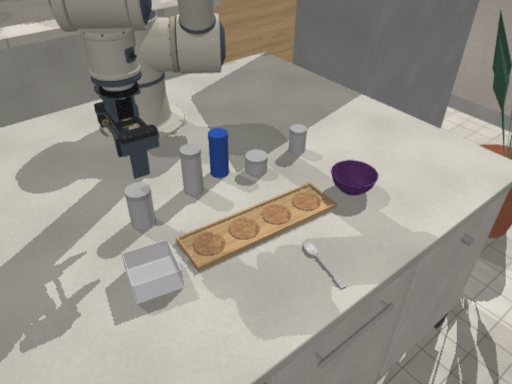

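The gripper (137,150) stands straight above tin_b (141,207), so I go down, grip and lift.

```bash
python3 -m inch '91 0 .6 31 0;91 0 0 31 0;91 0 0 31 0;91 0 0 20 0;91 0 0 9 0;91 0 0 0 0;50 0 0 0 0;50 0 0 0 0;50 0 0 0 0;50 0 0 0 0;50 0 0 0 0;50 0 0 0 0;50 0 0 0 0;50 0 0 0 0' 15
```

```text
clock: 4.72
position: [0.4613, -0.2419, 0.0687]
tcp_rot: [[0.109, 0.994, 0.001], [0.994, -0.109, -0.001], [-0.0, 0.001, -1.0]]
wrist_force: [2.3, 0.1, 6.3]
width: 0.657
grip_force: 15.0
```

```bash
python3 -m inch '50 0 0 -15 0;50 0 0 -25 0;50 0 0 -30 0;50 0 0 -20 0;50 0 0 0 0'
python3 -c "
from h import *
to(MARK[3],.080)"
```

```text
clock: 5.35
position: [0.4613, -0.242, 0.1599]
tcp_rot: [[0.109, 0.994, 0.002], [0.994, -0.109, -0.001], [-0.001, 0.002, -1.0]]
wrist_force: [0.0, 0.0, -3.7]
width: 0.651
grip_force: 15.0
tool mm [285.3 159.1  79.9] turn -0.003 pos [ 0.4613 -0.242   0.1599] t 5.35
```

```bash
python3 -m inch '50 20 11 0 0;50 36 20 0 0;50 36 20 0 0;50 36 20 0 0;50 36 20 0 0;50 36 20 0 0;50 36 20 0 0;50 30 17 0 0;50 19 11 0 0;50 0 0 0 0;50 0 0 0 0'
python3 -c "
from h import *
to(MARK[3],.080)
cv2.imwrite('pics/b2.png',grab_frame('top'))"
```

```text
clock: 6.72
position: [0.6492, 0.0237, 0.1579]
tcp_rot: [[0.109, 0.994, -0.001], [0.994, -0.109, -0.0], [-0.0, -0.001, -1.0]]
wrist_force: [-0.3, -0.0, -2.5]
width: 0.656
grip_force: 15.0
tool mm [ 0.7  1.4 77.9] turn -0.003 pos [0.6492 0.0237 0.1579] t 6.725
```

View pics/b2.png

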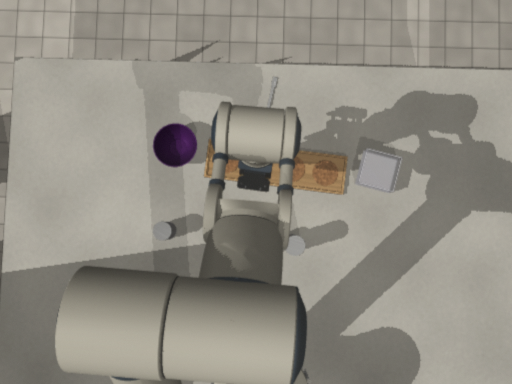

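The arm covers disc 3 (260,165) as intended. I lower, release and back off.

```bash
python3 -m inch '50 .7 1.4 20 0;50 0 0 25 0;50 0 0 16 0;50 0 0 8 0;50 0 0 4 0;50 0 0 2 0;50 0 0 1 0;50 0 0 .5 0;50 0 0 0 0;50 0 0 0 0'
python3 -c "
from h import *
to(MARK[3],.080)"
```

```text
clock: 8.02
position: [0.6514, 0.0249, 0.0819]
tcp_rot: [[0.109, 0.994, 0.0], [0.994, -0.109, -0.0], [0.0, 0.0, -1.0]]
wrist_force: [-0.4, -0.3, -2.7]
width: 0.654
grip_force: 15.0
tool mm [-0.7 -0.7  1.9] turn -0.003 pos [0.6514 0.0249 0.0819] t 8.025
```

```bash
python3 -m inch '50 -.6 -.6 1 0;50 0 0 1 0;50 0 0 0 0;62 0 0 0 0;66 0 0 0 0;75 0 0 0 0;85 0 0 0 0;85 0 0 0 0;85 0 0 0 0;85 0 0 -20 0;85 0 0 -40 0;85 0 0 -40 0;85 0 0 -20 0;85 0 0 0 0'
python3 -c "
from h import *
to(TIN['a'],.19)"
```

```text
clock: 9.78
position: [0.6515, 0.0243, 0.2013]
tcp_rot: [[0.109, 0.994, 0.003], [0.994, -0.109, -0.0], [0.0, 0.003, -1.0]]
wrist_force: [1.0, 0.3, 0.3]
width: 0.933
grip_force: 0.0
tool mm [-123.2 -211.9   10.7] turn -0.003 pos [0.6515 0.0243 0.2013] t 9.775
```

```bash
python3 -m inch '91 -20 -34 0 0;91 -21 -36 0 0;91 -21 -36 0 0;91 -21 -36 0 0;91 -21 -36 0 0;91 -19 -34 0 0;91 0 0 0 0;91 0 0 0 0'
python3 -c "
from h import *
to(TIN['a'],.093)
cv2.imwrite('pics/a1.png',grab_frame('scene'))"
```

```text
clock: 10.78
position: [0.4269, -0.0749, 0.1994]
tcp_rot: [[0.109, 0.994, -0.0], [0.994, -0.109, 0.0], [0.0, -0.0, -1.0]]
wrist_force: [0.4, 0.3, 0.7]
width: 1.0
grip_force: 0.0
tool mm [ -0.2   0.5 106.4] turn -0.004 pos [ 0.4269 -0.0749  0.1994] t 10.775
```

View pics/a1.png

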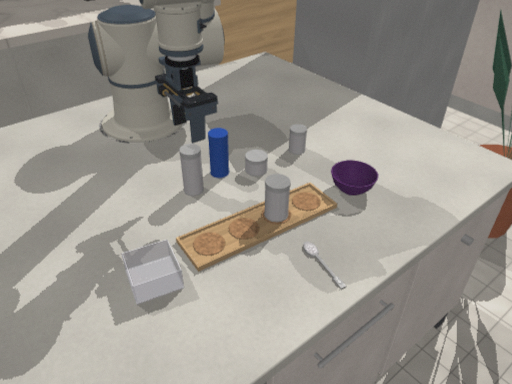

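tin_b stands upright on disc 3 (277,205), and the gripper (190,110) is above the bare tall tin (192,170). I go down and grip.

```bash
python3 -m inch '91 0 .5 25 0;91 0 0 28 0;91 0 0 28 0;91 0 0 16 0;91 0 0 9 0;91 0 0 0 0;46 0 0 0 0;46 0 0 0 0;46 0 0 0 0;46 0 0 0 0;46 0 0 0 0;46 0 0 0 0;46 0 0 0 0;46 0 0 0 0' 15
python3 -m inch '46 0 0 -15 0;46 0 0 -30 0;46 0 0 -40 0;46 0 0 -40 0;46 0 0 -25 0;46 0 0 0 0'
python3 -c "
from h import *
to(MARK[4],.105)"
```

```text
clock: 12.58
position: [0.4272, -0.075, 0.0939]
tcp_rot: [[0.109, 0.994, 0.0], [0.994, -0.109, -0.0], [-0.0, 0.0, -1.0]]
wrist_force: [0.3, 0.3, 6.0]
width: 0.588
grip_force: 15.0
clock: 13.32
position: [0.4276, -0.0751, 0.2448]
tcp_rot: [[0.109, 0.994, 0.002], [0.994, -0.109, -0.001], [-0.001, 0.003, -1.0]]
wrist_force: [-0.5, -0.4, -3.7]
width: 0.586
grip_force: 15.0
tool mm [218.1 210.2 140.2] turn -0.003 pos [ 0.4276 -0.0751  0.2448] t 13.325
```

```bash
python3 -m inch '46 16 15 0 0;46 27 26 0 0;46 30 29 0 0;46 30 29 0 0;46 30 29 0 0;46 30 29 0 0;46 30 29 0 0;46 17 16 0 0;46 8 8 0 0;46 0 0 0 0;46 0 0 0 0'
python3 -m inch '46 0 0 20 0;46 0 0 35 0;46 0 0 35 0;46 0 0 20 0;46 0 0 10 0;46 0 0 8 0;46 0 0 0 0;46 0 0 0 0'
python3 -c "
from h import *
to(MARK[4],.105)"
```

```text
clock: 14.7
position: [0.6588, 0.1182, 0.2434]
tcp_rot: [[0.109, 0.994, -0.001], [0.994, -0.109, -0.0], [-0.0, -0.001, -1.0]]
wrist_force: [-0.6, 0.6, -3.6]
width: 0.587
grip_force: 15.0
clock: 15.7
position: [0.6599, 0.1189, 0.1166]
tcp_rot: [[0.109, 0.994, 0.001], [0.994, -0.109, 0.0], [0.0, 0.001, -1.0]]
wrist_force: [0.1, 0.4, -2.8]
width: 0.588
grip_force: 15.0
tool mm [-0.2  0.7 11.6] turn -0.003 pos [0.6599 0.1189 0.1166] t 15.7
```

```bash
python3 -m inch '46 0 .6 5 0;46 0 0 3 0;46 0 0 1.5 0;46 0 0 1 0;46 0 0 .5 0;46 0 0 0 0;46 0 0 0 0'
python3 -c "
from h import *
to(MARK[4],.105)"
```

```text
clock: 16.58
position: [0.6602, 0.1189, 0.105]
tcp_rot: [[0.109, 0.994, 0.0], [0.994, -0.109, 0.0], [0.0, 0.0, -1.0]]
wrist_force: [-2.4, -0.7, 2.1]
width: 0.59
grip_force: 15.0
tool mm [-0.1  0.5  0. ] turn -0.003 pos [0.6602 0.1189 0.105 ] t 16.575
```

```bash
python3 -m inch '55 0 0 0 0;60 0 0 0 0;70 0 0 0 0;82 0 0 0 0;82 0 0 0 0;82 0 0 0 0;82 0 0 -20 0;82 0 0 -40 0;82 0 0 -40 0;82 0 0 -10 0;82 0 0 0 0'
python3 -c "
from h import *
to(TIN['c'],.15)"
```

```text
clock: 17.95
position: [0.6602, 0.1189, 0.215]
tcp_rot: [[0.109, 0.994, 0.001], [0.994, -0.109, 0.0], [0.0, 0.001, -1.0]]
wrist_force: [0.4, 0.1, -0.4]
width: 0.898
grip_force: 0.0
tool mm [ 140.4 -223.6   64.9] turn -0.003 pos [0.6602 0.1189 0.215 ] t 17.95
```

```bash
python3 -m inch '91 14 -22 0 0;91 22 -35 0 0;91 22 -35 0 0;91 22 -35 10 0;91 22 -35 20 0;91 22 -35 20 0;91 16 -27 10 0;91 0 0 0 0;91 0 0 0 0'
python3 -c "
from h import *
to(TIN['c'],.053)
cv2.imwrite('pics/c1.png',grab_frame('scene'))"
```

```text
clock: 19.08
position: [0.4529, 0.2821, 0.1543]
tcp_rot: [[0.109, 0.994, -0.001], [0.994, -0.109, -0.0], [-0.001, -0.0, -1.0]]
wrist_force: [0.2, 0.6, -0.5]
width: 0.999
grip_force: 0.0
tool mm [  0.8   0.4 101.3] turn -0.003 pos [0.4529 0.2821 0.1543] t 19.075
```

View pics/c1.png

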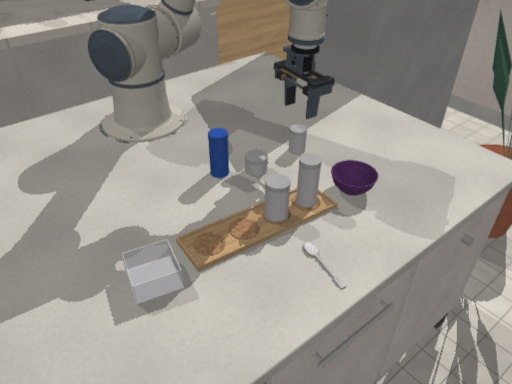

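tin_a (308,180) and tin_b stand on their discs, and the gripper is above tin_c (298,139).

```bash
python3 -m inch '91 .8 .4 25 0;91 0 0 28 0;91 0 0 25 0;91 0 0 15 0;91 0 0 8 0;91 0 0 0 0;44 0 0 0 0;44 0 0 0 0;44 0 0 0 0;44 0 0 0 0;44 0 0 0 0;44 0 0 0 0;44 0 0 0 0;44 0 0 0 0' 15
python3 -m inch '44 0 0 -15 0;44 0 0 -35 0;44 0 0 -45 0;44 0 0 -45 0;44 0 0 -20 0;44 0 0 0 0'
python3 -c "
from h import *
to(MARK[2],.065)"
```

```text
clock: 20.88
position: [0.4534, 0.2833, 0.054]
tcp_rot: [[0.109, 0.994, 0.0], [0.994, -0.109, 0.0], [0.0, 0.0, -1.0]]
wrist_force: [0.7, -0.3, 5.4]
width: 0.566
grip_force: 15.0
clock: 21.62
position: [0.4535, 0.2834, 0.2156]
tcp_rot: [[0.109, 0.994, 0.003], [0.994, -0.109, 0.001], [0.002, 0.002, -1.0]]
wrist_force: [0.8, 0.2, -2.8]
width: 0.566
grip_force: 15.0
tool mm [-331.4  224.   150.6] turn -0.003 pos [0.4535 0.2834 0.2156] t 21.625
```

```bash
python3 -m inch '44 -17 12 0 0;44 -34 23 0 0;44 -40 27 0 0;44 -40 27 0 0;44 -40 27 0 0;44 -40 27 0 0;44 -40 27 0 0;44 -40 27 0 0;44 -26 18 0 0;44 -14 9 0 0;44 0 0 0 0;44 0 0 0 0'
python3 -m inch '44 0 0 20 0;44 0 0 35 0;44 0 0 40 0;44 0 0 25 0;44 0 0 12 0;44 0 0 8 0;44 0 0 0 0;44 0 0 0 0'
python3 -c "
from h import *
to(MARK[2],.065)"
```

```text
clock: 23.12
position: [0.6392, -0.0692, 0.2134]
tcp_rot: [[0.108, 0.994, -0.001], [0.994, -0.108, 0.001], [0.0, -0.001, -1.0]]
wrist_force: [0.3, 0.4, -2.5]
width: 0.563
grip_force: 15.0
clock: 24.12
position: [0.6403, -0.0703, 0.0747]
tcp_rot: [[0.109, 0.994, 0.001], [0.994, -0.109, -0.0], [-0.0, 0.001, -1.0]]
wrist_force: [0.7, -1.5, -2.3]
width: 0.567
grip_force: 15.0
tool mm [0.1 0.3 9.7] turn -0.003 pos [ 0.6403 -0.0703  0.0747] t 24.125
```

```bash
python3 -m inch '44 0 .3 4 0;44 0 0 3 0;44 0 0 1.5 0;44 0 0 .7 0;44 0 0 0 0;44 0 0 0 0'
python3 -m inch '54 0 0 0 0;58 0 0 0 0;68 0 0 0 0;80 0 0 0 0;80 0 0 0 0;80 0 0 0 0;80 0 0 -20 0;80 0 0 -40 0;80 0 0 -40 0;80 0 0 -30 0;80 0 0 0 0'
python3 -c "
from h import *
to(TIN['d'],.15)"
```

```text
clock: 24.88
position: [0.6401, -0.0703, 0.065]
tcp_rot: [[0.109, 0.994, 0.0], [0.994, -0.109, -0.0], [-0.0, 0.0, -1.0]]
wrist_force: [-2.7, -0.2, 5.3]
width: 0.565
grip_force: 15.0
clock: 26.25
position: [0.6414, -0.0705, 0.1972]
tcp_rot: [[0.109, 0.994, 0.004], [0.994, -0.109, -0.001], [-0.0, 0.004, -1.0]]
wrist_force: [-0.2, 0.4, -0.7]
width: 0.88
grip_force: 0.0
tool mm [ 167.2 -203.3   46.2] turn -0.003 pos [ 0.6414 -0.0705  0.1972] t 26.25
```

```bash
python3 -m inch '91 15 -18 0 0;91 25 -31 0 0;91 27 -32 0 0;91 27 -32 0 0;91 27 -32 0 0;91 27 -32 15 0;91 19 -26 20 0;91 0 0 10 0;91 0 0 0 0'
python3 -c "
from h import *
to(TIN['d'],.033)
cv2.imwrite('pics/d1.png',grab_frame('scene'))"
```

```text
clock: 27.38
position: [0.4565, 0.1176, 0.1489]
tcp_rot: [[0.109, 0.994, -0.001], [0.994, -0.109, -0.0], [-0.0, -0.001, -1.0]]
wrist_force: [0.1, -0.5, -0.3]
width: 0.995
grip_force: 0.0
tool mm [  0.4   1.4 115.9] turn -0.003 pos [0.4565 0.1176 0.1489] t 27.375
```

View pics/d1.png

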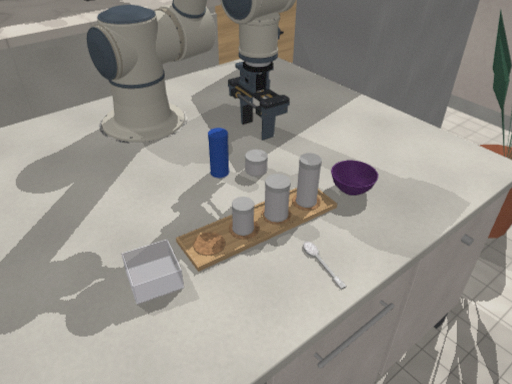

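Three tins are placed. The gripper is above tin_d (256,162).

```bash
python3 -m inch '91 .4 1.2 25 0;91 0 0 32 0;91 0 0 30 0;91 0 0 18 0;91 0 0 10 0;91 0 0 0 0;55 0 0 0 0;55 0 0 0 0;55 0 0 0 0;55 0 0 0 0;55 0 0 0 0;55 0 0 0 0;55 0 0 0 0' 15
python3 -m inch '55 0 0 -15 0;55 0 0 -35 0;55 0 0 -45 0;55 0 0 -45 0;55 0 0 -20 0;55 0 0 0 0'
python3 -c "
from h import *
to(MARK[1],.045)"
```

```text
clock: 29.05
position: [0.4583, 0.1181, 0.0351]
tcp_rot: [[0.109, 0.994, 0.001], [0.994, -0.109, 0.0], [0.0, 0.001, -1.0]]
wrist_force: [0.4, -0.1, 7.4]
width: 0.697
grip_force: 15.0
clock: 29.8
position: [0.4583, 0.1182, 0.1957]
tcp_rot: [[0.109, 0.994, 0.003], [0.994, -0.109, 0.0], [0.001, 0.003, -1.0]]
wrist_force: [-0.1, -0.8, -2.1]
width: 0.696
grip_force: 15.0
tool mm [-262.6  201.6  151.1] turn -0.003 pos [0.4583 0.1182 0.1957] t 29.8
```

```bash
python3 -m inch '55 -17 13 0 0;55 -34 26 0 0;55 -36 28 0 0;55 -36 28 0 0;55 -36 28 0 0;55 -36 28 0 0;55 -36 28 0 0;55 -22 16 0 0;55 -10 8 0 0;55 0 0 0 0;55 0 0 0 0'
python3 -m inch '55 0 0 20 0;55 0 0 35 0;55 0 0 40 0;55 0 0 25 0;55 0 0 12 0;55 0 0 8 0;55 0 0 0 0;55 0 0 0 0'
python3 -c "
from h import *
to(MARK[1],.046)"
```

```text
clock: 31.18
position: [0.6303, -0.1644, 0.1942]
tcp_rot: [[0.108, 0.994, -0.001], [0.994, -0.108, 0.001], [0.0, -0.001, -1.0]]
wrist_force: [-0.8, -0.2, -1.8]
width: 0.7
grip_force: 15.0
clock: 32.17
position: [0.6314, -0.1656, 0.0555]
tcp_rot: [[0.109, 0.994, 0.001], [0.994, -0.109, -0.0], [-0.0, 0.001, -1.0]]
wrist_force: [-0.5, 0.4, -1.1]
width: 0.696
grip_force: 15.0
tool mm [ 0.8 -0.9  9.5] turn -0.003 pos [ 0.6314 -0.1656  0.0555] t 32.175
```

Next I release and move off to the side, so the arm is clear of the views.

```bash
python3 -m inch '55 .8 -.8 4 0;55 0 0 3 0;55 0 0 1.5 0;55 0 0 .8 0;55 0 0 .3 0;55 0 0 0 0;55 0 0 0 0'
python3 -m inch '66 0 0 0 0;70 0 0 0 0;78 0 0 0 0;88 0 0 0 0;88 0 0 0 0;88 0 0 0 0;88 0 0 -20 0;88 0 0 -40 0;88 0 0 -40 0;88 0 0 -40 0;88 0 0 -30 0;88 0 0 0 0'
python3 -m inch '88 -20 -20 0 0;88 -40 -40 0 0;88 -40 -40 0 0;88 -45 -35 0 0;88 -45 -35 0 0;88 -45 -35 0 0;88 -45 -30 0 0;88 -45 -30 0 0;88 -30 -30 0 0;88 -20 -10 0 0;88 0 0 0 0;88 0 0 0 0'
python3 - <<'E'
from h import *
A={'a':4,'b':3,'c':2,'d':1}
for n in("scene","top"):
    ci=camera_info(n);cv2.imwrite(f"pics/{n}9.png",grab_frame(n));ss=silhouettes(n,"tin_a")
    for k,(r,h) in DIM.items():
        g=MARK[A[k]];m=mask(ci,g,r,h,.011)
        for d in ss:
            S=d["pixels"].astype(np.float32)
            if np.minimum(m,S).sum()>.5*S.sum():
                x,q=fit(ci,S,g,r,h,.011);print(n,k,((x-g)*1000).round(1),round(q,2))
E
```

```text
clock: 33.05
position: [0.6301, -0.1646, 0.046]
tcp_rot: [[0.109, 0.994, 0.0], [0.994, -0.109, -0.0], [-0.0, 0.0, -1.0]]
wrist_force: [-6.2, 2.1, 16.9]
width: 0.699
grip_force: 15.0
clock: 34.55
position: [0.6313, -0.1649, 0.2176]
tcp_rot: [[0.109, 0.994, 0.004], [0.994, -0.109, -0.001], [-0.001, 0.004, -1.0]]
wrist_force: [-0.2, -0.7, 0.1]
width: 0.959
grip_force: 0.0
clock: 36.05
position: [0.287, -0.5033, 0.2146]
tcp_rot: [[0.108, 0.994, -0.0], [0.994, -0.108, 0.001], [0.001, -0.0, -1.0]]
wrist_force: [0.8, -0.5, -0.4]
width: 0.964
grip_force: 0.0
scene a [-0.3 -1.2] 0.94
scene b [-0.1 -0.9] 0.96
scene c [-0.5 -2.9] 0.94
scene d [-0.8 -1.9] 0.96
top a [-1.7 -0.4] 0.85
top b [-1.8  0.2] 0.89
top c [-1.1 -2.5] 0.95
top d [-2.2 -0.8] 0.95
```

View pics/top9.png

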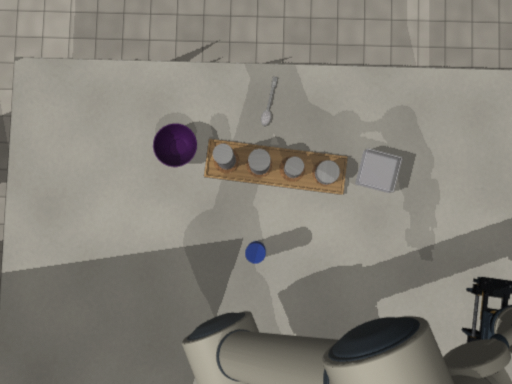

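View pics/scene9.png

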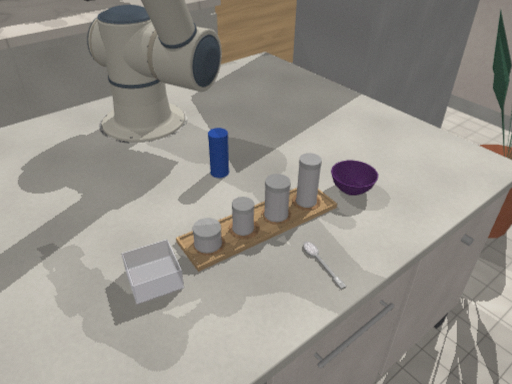

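All four tins stand upright within about 3 mm of their disc centres: a (308,180), b (277,200), c (243,217), d (207,237). The bowl, tub and blue tin have not moved.

```bash
python3 -c "
from workcell import *
print(job_done())"
```

```text
the job is handed in; nothing more can be done
None
```

I handed the job in after about 36 s of robot time: the four tins stand upright by height, tallest at the purple bowl's end, each within about 3 mm of its disc's centre by both cameras, and the bowl, tub and blue tin were left alone (the hand-in call returned no verdict).

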